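Set out the bicycle-care station for the next participant

ROBOT

A 6-joint arm with a two-finger parallel gripper is mounted at the origin on the work surface. World frame = base frame: x ahead of the robot, y to its left, z up, the work surface at z = 0. Lengths are in m, angles in rad, forces in N, time in s.
With the tool pointing down it reaches from about 0.425 to 0.95 m from the base axis. Payload 3.5 kg.
Tool frame: the origin (TCP) lies midway between the tips of the shut fingers; the grasp point (between the pads) lies 19 mm behind it; z points along the fingers, y is the line along which they close (so a half turn about z gives the same grasp; the last joint's range is limited). The gripper opens to 85 mm and grips with 20 to 120 N. Pads are 22 mm wide; open, the fingers measure 114 mm over their backs; the gripper's body (76 mm by 85 mm) begins 54 mm behind the grasp point. The pads swing forward as they close: fully open they stand 13 mm farther back than shut.
Start: joints at [-1.418, 0.286, 1.577, -0, 1.279, -0.15], TCP at [0.201, -0.644, 0.231] pointing down, gripper open.
Joint ranges: [-2.77, 2.77], [-0.9, 2.22], [0.21, 2.48], [-1.53, 4.67], [0.24, 2.81], [-2.84, 2.84]. Speed limits (rad/s): [2.79, 2.79, 3.14, 3.14, 3.14, 3.14].

INTERFACE

Orientations are given as a unit quaternion [x, y, z, w].
In Python, from plant import ctrl gives the robot as it stands.
- The arm moves only by the tool send_rows, never from a script. Its argument "series" is a list that holds one entry, the list of rows, each a list of 7 numbers: the shift along the tool's x, y, z in cm, then the turn, a rotation vector about the tool's x, y, z in rad, then the opening, from -1 (shut) to 1 (fully open). In form: [[[x, y, z, rx, ry, rz, jaw], ...]]. A call has 1 to 10 rows; each row shifts and turns the commanded pose from where the row before left it, along the tool's axes as they then stand; what a row does not reach is not made up. A row lasts 1/8 s, in which the tool goes at most 62.5 mm and 10.7 degrees, less where a joint would pass 70% of its speed; a pose out of reach is approached as far as the arm can. A call is refused whole if a number of a shift passes 6.25 or a number of a turn 0.188, either way. A call with a gripper value outside its range is refused whole. The fingers move at their own pace and stop on an object; "force" is the grip in N (left out, the last holds). Time passes only in rows, so rows that do not move let the fingers close. It gives the time, the measured TCP pose, the force, the opening and the grip force at its end, in the units of the state.
- ctrl.get_state(): the state, without advancing time (a new reading comes with each control period).
- ctrl.read_camera(name): name is "side" or "top"; returns a dict with "img" (480x640x3 uint8, red, green, blue), "fx", "fy", "cx", "cy" (pixels), "k1" (the pictures are not rectified: a ray, as slopes to the right and down, at radius r is drawn at 1 + k1 r^2 times it, then the intrinsics apply), "R" (3x3) and "t" (3): a world point X has camera coordinates R X + t. Camera axes: x right, y down, z forward; pixel columns grow to the right and rows downward; lengths in m; the calibration is good to about 2 mm. A picture is of the moment at which its call begins. There is no depth.
- ctrl.sign_off(): hands the job in; it is judged then, once.
The state is a dict: "time": time; "qpos": joint angles; "dq": joint speeds; "joint_efforts": joint torques, N m; "eef_pos": TCP position; "tcp_rot": TCP orientation; "contact_force": force on the tool from outside, world axes, zero at the start; "wrist_torque": the same for the moment, N m; "opening": opening from 0.0 (shut) to 1.0 (fully open); "finger_force": force on a finger pad.
Only numpy, scipy, OpenCV 4.12 (cv2) and the standard library are available. Lean on these libraries where they do the work, as an engineer would, in place of code of your own. Each camera call takes 0.05 s, during which the arm holds its last target. There are 200 camera calls.

TASK

Set out the cleaning station: stack the cardboard carton, the round tin and the little oil bottle upright in the middle of the blue mat, widest base at the bottom and each centred on the one below, with the carton's long side along the mat's long side. Lay the green brush, bristles down, in the empty front channel of the red kit, and stand the white swab pot on the table between the kit and the mat, level with the middle of the kit's short side that faces the mat, with a gap of about 2 cm to the kit. Leave the jar, the sprocket and the wrench where they are, and let go of everything at the end.

Things in the scene. Friction and masses are not known exactly. Their poses are not given: they have to be found in the camera images.
- mat: Blue mat, fixed to the table, 110 (x) x 140 (y) x 4 mm thick, a thin white line near each short edge. Origin: centre of its underside, on the table; z up, long side along y, yaw within 0.2 rad. It lies left or right in the far half of the work area, the kit on the other side.
- kit: Red tray, fixed, 120 (x) x 180 (y) mm; floor 4 mm, walls 4 mm thick, tops at z = 12. Origin: centre of the red tray's underside, on the table; z up, front (-x) towards robot, yaw within 0.2 rad. Empty front channel: x -56 to -6 (midline -31), 172 long in y, floor at z = 4. Rear half full of small brush heads (15 high). Short sides at y = +-90. Pale lid folded flat behind, to x = +122, 13 high.
- carton: Closed rigid cardboard carton with a pale paper band round its middle, 90 (x) x 60 (y) x 30 (z) mm, about 0.12 kg. Origin: centre of its underside, z up, long side along x. Starts flat on the table.
- tin: Closed round metal tin with a brass-coloured lid, 50 mm diameter, 24 mm high, flat lid, about 0.07 kg. Origin: centre of its underside, z up. Starts upright on the table.
- oil: Little amber oil bottle with an orange label and a yellow cap: body 30 mm diameter to 44 mm height, then cap 20 mm diameter to 62 mm; about 0.05 kg. Origin: centre of its underside, z up. Starts upright on the table.
- pot: White round pot filled with cotton swabs, 54 mm diameter, 55 mm high, swab tips up to 74 mm high within 18 mm of the axis; about 0.08 kg. Origin: centre of its underside, z up. Starts upright on the table.
- brush: Straight cleaning brush with a green back and white stiff bristles (rigid), 110 (x) x 24 (y) x 34 (z) mm, the green back being its upper 18 mm, the bristle block below it 20 mm wide; about 0.06 kg. Origin: centre of the bristles' underside, z up, long side along x. Starts bristles down on the table.
- jar: Small clear jar with a purple lid, 35 mm diameter, 30 mm high, loose; not part of the job, to be left alone. Origin: centre of its underside.
- sprocket: Steel toothed bicycle sprocket lying flat, 87 mm across the teeth, 4 mm thick, loose; to be left alone. Origin: centre of its underside.
- wrench: Steel wrench lying flat, 150 mm long along its x axis, loose; to be left alone. It and the sprocket lie at the outer left and right of the work area, which is where varies.
Things that resemble listed ones, but are neither listed nor needed, are in the scene too. Several things have the shape of the carton; the one meant has the colours described above.

How it is judged:
At the end, for the whole second after the job is handed in: Carton on mat: centre within 15 mm, long sides within 0.26 rad. Tin on carton within 12 mm, bottle on tin within 10 mm of centre. Brush down on the channel floor. Pot on table, kit side facing the mat, gap 3-37 mm, within 20 mm of kit x = 0. All five upright (0.15 rad), at rest (horizontal distance between carton and mat below 0.015 m and z of carton in the frame of mat between 0 and 0.008 m and angle between the x axis of carton and the y axis of mat, either way round below 0.26 rad and horizontal distance between tin and carton below 0.012 m and z of tin in the frame of carton between 0.026 and 0.034 m and horizontal distance between oil and tin below 0.01 m and z of oil in the frame of tin between 0.02 and 0.028 m and x of pot in the frame of kit between -0.02 and 0.02 m and height (world z) of pot between -0.005 and 0.005 m and ((y of mat in the frame of kit above 0 m and y of pot in the frame of kit between 0.12 and 0.154 m) or (y of mat in the frame of kit below 0 m and y of pot in the frame of kit between -0.154 and -0.12 m)) and x of brush in the frame of kit between -0.047 and -0.015 m and y of brush in the frame of kit between -0.034 and 0.034 m and z of brush in the frame of kit between 0 and 0.008 m and angle between each of carton, tin, oil, pot, brush's own z axis and vertical below 0.15 rad and linear speed of each of carton, tin, oil, pot, brush below 0.02 m/s and angular speed of each of carton, tin, oil, pot, brush below 0.2 rad/s); the robot touches nothing.
It fails at once if the jar is shifted by more than 25 mm (distance of jar from where it was at the start of the episode above 0.025 m).
It fails at once if the sprocket is shifted by more than 25 mm (distance of sprocket from where it was at the start of the episode above 0.025 m).
It fails at once if the wrench is shifted by more than 25 mm (distance of wrench from where it was at the start of the episode above 0.025 m).
It also fails if it takes over 136 s, if anything falls off the work surface, if the arm or the gripper's body presses on something with over 40 N, if the wrist force passes 120 N, or if a joint passes its speed limit or range.

## Working session

There is one attempt and no reset: what is moved stays moved. The work goes in short steps, Python scripts to look and compute and a tool call to move; the robot and the scene stay as the last step left them, time stands still between calls to the robot, and variables do not carry over. Pictures are saved under pics/ and viewed, at most 14 in all, crops included, and the job is handed in when it is done.

Besides the shell and the picture viewer there is one more tool, called after "Request:" in YAML: its name, and indented under it one key for each argument. send_rows: Moves the arm, as the interface text tells. Its arguments: {"type":"object","properties":{"series":{"type":"array"},"force":{"type":"number"}},"required":["series"]}

```bash
mkdir -p pics; ls
cat > h.py <<'E'
import numpy as np, cv2
from plant import ctrl
def cam(n):
    c=ctrl.read_camera(n); c={k:(np.array(v) if k in('img','R','t') else v) for k,v in c.items()}; return c
def save(c,f): cv2.imwrite('pics/'+f,c['img'][:,:,::-1])
def rays(c,uv):
    uv=np.atleast_2d(np.array(uv,float)); d=np.stack([(uv[:,0]-c['cx'])/c['fx'],(uv[:,1]-c['cy'])/c['fy']],1)
    p=d.copy()
    for _ in range(20): p=d/(1+c['k1']*(p**2).sum(1,keepdims=True))
    D=np.c_[p,np.ones(len(p))]@c['R']; o=-c['R'].T@c['t']; return o,D
def onz(c,uv,z):
    o,D=rays(c,uv); return o+D*((z-o[2])/D[:,2])[:,None]
def proj(c,X):
    x=np.atleast_2d(X)@c['R'].T+c['t']; p=x[:,:2]/x[:,2:]; p=p*(1+c['k1']*(p**2).sum(1,keepdims=True))
    return p*[c['fx'],c['fy']]+[c['cx'],c['cy']]
E
python3 - <<'E'
from h import *
for n in('top','side'):
    c=cam(n); save(c,n+'0.png'); np.save(n+'0.npy',c,allow_pickle=True); print(n,c['fx'],c['cx'],c['cy'],c['k1'],(-c['R'].T@c['t']).round(3),c['R'].round(2).tolist())
s=ctrl.get_state(); print(s)
E
```

```text
pics
top 586.9332519494196 327.7968098230357 234.2274189315929 -0.13430572989893794 [0.33  0.02  1.292] [[0.02, -1.0, 0.0], [-0.99, -0.02, -0.11], [0.11, -0.0, -0.99]]
side 439.0479684649958 323.8576799016603 235.13195490701747 0.01684419709976336 [0.145 0.674 0.735] [[-0.9, -0.44, -0.02], [-0.29, 0.62, -0.73], [0.34, -0.65, -0.68]]
{'time': 0.1, 'qpos': array([-1.41804067e+00,  2.87151194e-01,  1.57803299e+00,  1.11940368e-05,
        1.27858719e+00, -1.49987134e-01]), 'dq': array([-0.0008697 , -0.0020235 , -0.00430885,  0.00018491, -0.00066445,
       -0.00046801]), 'joint_efforts': array([ 1.23040467e-03, -4.07297444e+01, -2.93698096e+01, -1.15216858e-04,
        3.42318672e-03, -8.42414352e-06]), 'eef_pos': array([ 0.20119221, -0.64369936,  0.23003477]), 'tcp_rot': array([ 9.88564867e-01,  1.50792297e-01,  3.85003681e-06, -1.08936740e-03]), 'contact_force': array([ 0.26757987,  0.18732542, -0.06127212]), 'wrist_torque': array([-0.02809054,  0.05653082, -0.00450795]), 'finger_force': 0.0, 'opening': 0.9978387744378721}
```

View pics/top0.png

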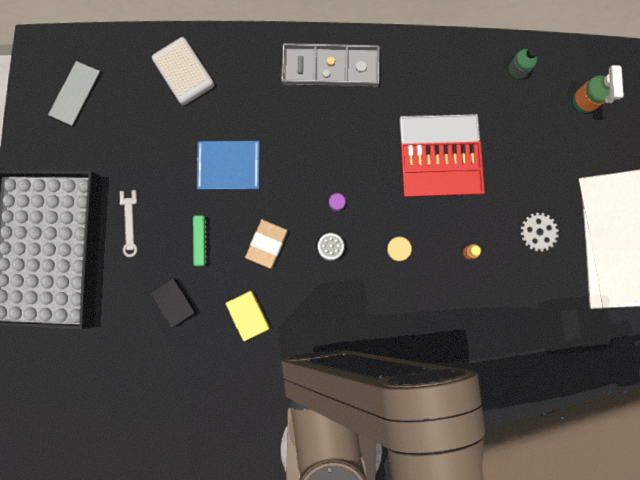

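View pics/side0.png

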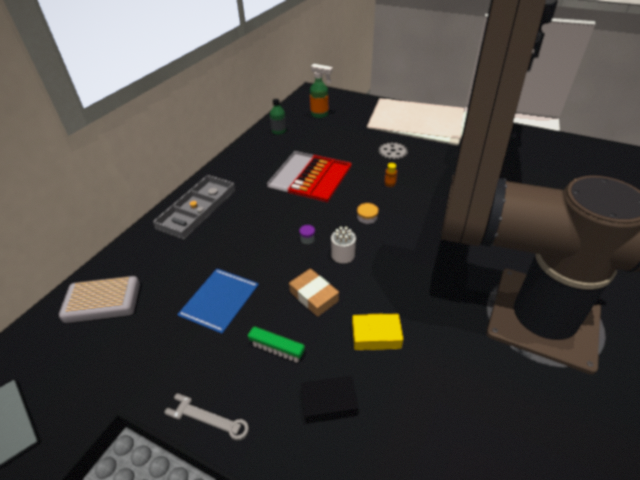

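The top view shows the mat at (228,165), kit (442,155), carton (267,244), pot (331,247), tin (399,249), oil (472,252), brush (199,241), jar (337,202), wrench (128,222) and sprocket (540,232). The side view agrees.

```bash
cat > m.py <<'E'
from h import *
from scipy import ndimage
def mask(c,lo,hi,box):
    h=cv2.cvtColor(c['img'],cv2.COLOR_RGB2HSV); m=cv2.inRange(h,np.array(lo),np.array(hi))
    b=np.zeros_like(m); x0,y0,x1,y1=box; b[y0:y1,x0:x1]=1; m=m*b
    m=cv2.morphologyEx(m,cv2.MORPH_CLOSE,np.ones((3,3),np.uint8))
    n,l,s,_=cv2.connectedComponentsWithStats(m); 
    if n<2: return None
    i=1+np.argmax(s[1:,4]); cs,_=cv2.findContours((l==i).astype(np.uint8),cv2.RETR_EXTERNAL,cv2.CHAIN_APPROX_NONE)
    return max(cs,key=len)[:,0].astype(np.float32)
def rect(c,k,z):
    P=onz(c,k,z)[:,:2]; (x,y),(w,h),a=cv2.minAreaRect((P*1000).astype(np.float32))
    if w<h: w,h,a=h,w,a+90
    return np.array([x,y,w,h]).round(1), round(((np.deg2rad(a)+np.pi/2)%np.pi)-np.pi/2,3) # long-axis yaw
def circ(c,k,z):
    P=onz(c,k,z)[:,:2]*1000; (x,y),r=cv2.minEnclosingCircle(P.astype(np.float32)); m=cv2.moments(P.astype(np.float32).reshape(-1,1,2))
    return np.array([x,y,r]).round(1), np.array([m['m10']/m['m00'],m['m01']/m['m00']]).round(1)
E
python3 - <<'E'
from m import *
T=np.load('top0.npy',allow_pickle=True).item(); S=np.load('side0.npy',allow_pickle=True).item()
print('mat',rect(T,mask(T,(95,80,60),(125,255,255),(180,120,280,210)),.004))
print('mat S',rect(S,mask(S,(95,80,60),(125,255,255),(160,250,270,340)),.004))
k=mask(T,(0,150,80),(8,255,255),(380,90,500,210)); print('kit red',rect(T,k,.012), proj)
P=onz(T,k,.012)[:,:2]*1000; print(cv2.boxPoints(cv2.minAreaRect(P.astype(np.float32))).round())
print('carton',rect(T,mask(T,(5,40,90),(25,255,255),(235,205,300,280)),.03))
print('carton all',rect(T,mask(T,(0,0,90),(40,255,255),(235,205,300,280)),.03))
print('tin',circ(T,mask(T,(8,60,90),(30,255,255),(375,225,425,275)),.024))
print('pot',circ(T,mask(T,(0,0,90),(180,80,255),(305,222,360,275)),.055))
print('cap',circ(T,mask(T,(25,120,90),(35,255,255),(455,235,495,270)),.062))
print('brush',rect(T,mask(T,(50,80,50),(80,255,255),(180,200,220,280)),.034))
print('jar',circ(T,mask(T,(130,80,50),(160,255,255),(320,180,355,220)),.03))
print('spr',circ(T,mask(T,(0,0,90),(180,80,255),(510,200,570,265)),.004))
print('wr',rect(T,mask(T,(0,0,90),(180,80,255),(110,180,150,265)),.004))
print('side tin',circ(S,mask(S,(8,120,120),(30,255,255),(345,195,390,225)),.024))
print('side cap',circ(S,mask(S,(25,150,120),(35,255,255),(380,155,405,175)),.062))
print('side brush',rect(S,mask(S,(50,80,50),(80,255,255),(240,320,310,365)),.034))
print('side jar',circ(S,mask(S,(130,80,50),(160,255,255),(290,220,320,240)),.03))
o,D=rays(T,[[0,0]]);
for n,k2 in(('kit',k),):
    q=cv2.boxPoints(cv2.minAreaRect(k)); print(q)
E
```

```text
mat (array([621.4, 245.3, 143.8, 112.8]), np.float64(-1.551))
mat S (array([621.8, 248.8, 145.9, 115.8]), np.float64(-1.544))
kit red (array([ 621.3, -236.3,  183.8,  121.4]), np.float64(-1.507)) <function proj at 0x7fe5196bca40>
[[ 555. -149.]
 [ 567. -332.]
 [ 688. -324.]
 [ 676. -141.]]
carton (array([413.6, 161.3,  64.4,  31.7]), np.float64(1.202))
carton all (array([442.3, 150.2,  93.6,  65.9]), np.float64(-0.377))
tin (array([ 438.7, -138.9,   27.7]), array([ 438.8, -138.9]))
pot (array([437.7,  10.6,  29.7]), array([437.9,  11. ]))
cap (array([ 434.8, -297.8,   11. ]), array([ 439.3, -302.4]))
brush (array([445.7, 295.6, 111.9,  28.3]), np.float64(0.072))
jar (array([539.1,  -1.3,  19.3]), array([538.9,  -1.3]))
spr (array([ 485.2, -459.8,   45.1]), array([ 485.1, -460.2]))
wr (array([482.8, 466.5, 151.4,  39.6]), np.float64(0.067))
side tin (array([ 438.8, -134.1,   29.4]), array([ 439.5, -134. ]))
side cap (array([ 435.4, -291.4,   14.1]), array([ 435.4, -291.4]))
side brush (array([445.8, 303.7, 115. ,  33.3]), np.float64(0.065))
side jar (array([538.1,   4.4,  24.2]), array([538.6,   4.3]))
[[400.42395 144.02217]
 [482.0724  140.88185]
 [484.10486 193.72676]
 [402.45642 196.86708]]
```

```bash
cat > plan.py <<'E'
from h import *
from scipy.spatial.transform import Rotation as Ro
def pose():
    s=ctrl.get_state(); M=Ro.from_quat(s['tcp_rot']).as_matrix(); return s,np.r_[s['eef_pos'],np.arctan2(M[1,0],M[0,0])],np.arccos(-M[2,2])
def plan(*wps,start=None):
    """wps: (x,y,z in m, psi, jaw, n rows)"""
    s,p,tilt=pose(); print('at',p.round(4),'tilt',round(tilt,4),'t',round(s['time'],2),'open',round(s['opening'],3),'grip',round(s['finger_force'],1))
    if start is not None: p=np.array(start,float)
    for *w,jaw,n in wps:
        out=[]; w=np.array(w,float); p0=p.copy()
        for i in range(n):
            g=p0+(w-p0)*(i+1)/n; d=g-p; c,s_=np.cos(p[3]),np.sin(p[3])
            r=[round(v,2) for v in (100*(c*d[0]+s_*d[1]),100*(s_*d[0]-c*d[1]),-100*d[2])]+[0,0,round(-d[3],3),jaw]
            p=p+np.r_[(c*r[0]+s_*r[1])/100,(s_*r[0]-c*r[1])/100,-r[2]/100,-r[5]]; out.append(r)
        print('->',p.round(4)); print(str(out).replace(' ',''))
E
python3 - <<'E'
from plan import *
from m import mask
plan((.48,-.25,.2,.05,1,10),(.4436,.1517,.2,-.377,1,9),(.4436,.1517,.003,-.377,1,8))
T=np.load('top0.npy',allow_pickle=True).item(); S=np.load('side0.npy',allow_pickle=True).item()
def tri(a,b):
    o1,d1=rays(T,a);o2,d2=rays(S,b);d1,d2=d1[0],d2[0]
    A=np.c_[d1,-d2]; t=np.linalg.lstsq(A,o2-o1,rcond=None)[0]; return (o1+d1*t[0]).round(4),(o2+d2*t[1]).round(4)
a=mask(T,(25,120,90),(35,255,255),(455,235,495,270));b=mask(S,(25,150,120),(35,255,255),(380,155,405,175))
print(a.min(0),a.max(0),b.min(0),b.max(0)); print(tri(a.mean(0),b.mean(0)))
a=mask(T,(2,120,60),(35,255,255),(455,235,495,270));b=mask(S,(2,120,60),(35,255,255),(380,155,405,192))
print(a.min(0),a.max(0),b.min(0),b.max(0)); print(tri((a.min(0)+a.max(0))/2,(b.min(0)+b.max(0))/2))
cv2.imwrite('pics/oil.png',cv2.resize(T['img'][225:275,440:500,::-1],None,fx=8,fy=8,interpolation=0))
E
```

```text
at [ 0.2012 -0.6437  0.23    0.3027] tilt 0.0022 t 0.1 open 0.998 grip 0.0
-> [ 0.48   -0.25    0.2     0.0497]
[[np.float64(3.84),np.float64(-2.93),np.float64(0.3),0,0,np.float64(0.025),1],[np.float64(3.76),np.float64(-3.02),np.float64(0.3),0,0,np.float64(0.026),1],[np.float64(3.68),np.float64(-3.12),np.float64(0.3),0,0,np.float64(0.025),1],[np.float64(3.6),np.float64(-3.21),np.float64(0.3),0,0,np.float64(0.025),1],[np.float64(3.52),np.float64(-3.29),np.float64(0.3),0,0,np.float64(0.025),1],[np.float64(3.44),np.float64(-3.39),np.float64(0.3),0,0,np.float64(0.026),1],[np.float64(3.34),np.float64(-3.47),np.float64(0.3),0,0,np.float64(0.025),1],[np.float64(3.26),np.float64(-3.56),np.float64(0.3),0,0,np.float64(0.025),1],[np.float64(3.17),np.float64(-3.64),np.float64(0.3),0,0,np.float64(0.025),1],[np.float64(3.08),np.float64(-3.71),np.float64(0.3),0,0,np.float64(0.026),1]]
-> [ 0.4436  0.1517  0.2    -0.3773]
[[np.float64(-0.18),np.float64(-4.48),np.float64(0.0),0,0,np.float64(0.047),1],[np.float64(-0.39),np.float64(-4.46),np.float64(0.0),0,0,np.float64(0.048),1],[np.float64(-0.61),np.f
[... 704 characters left out ...]
0.0),1],[np.float64(-0.0),np.float64(0.0),np.float64(2.46),0,0,np.float64(-0.0),1],[np.float64(-0.0),np.float64(0.0),np.float64(2.46),0,0,np.float64(-0.0),1],[np.float64(-0.0),np.float64(0.0),np.float64(2.46),0,0,np.float64(-0.0),1],[np.float64(-0.0),np.float64(0.0),np.float64(2.47),0,0,np.float64(-0.0),1],[np.float64(-0.0),np.float64(0.0),np.float64(2.46),0,0,np.float64(-0.0),1],[np.float64(-0.0),np.float64(0.0),np.float64(2.46),0,0,np.float64(-0.0),1]]
[471. 246.] [480. 254.] [388. 163.] [395. 168.]
(array([ 0.435 , -0.299 ,  0.0571]), array([ 0.4375, -0.2983,  0.0571]))
[462. 244.] [480. 259.] [384. 162.] [397. 186.]
(array([ 0.4348, -0.2955,  0.0315]), array([ 0.4368, -0.2949,  0.0316]))
```

Request:
send_rows:
  series:
    - [[0,0,0,0,0,0.17,1],[0,0,0,0,0,0.17,1],[0,0,0,0,0,0.17,1],[0,0,0,0,0,0.17,1],[1.15,-4.7,0,0,0,0,1],[1.15,-4.7,0,0,0,0,1],[1.15,-4.7,0,0,0,0,1],[1.15,-4.7,0,0,0,0,1],[1.15,-4.7,0,0,0,0,1]]

```text
time: 1.23
eef_pos: [0.3419, -0.4453, 0.2308]
tcp_rot: [0.982, -0.188, -0.0, -0.0]
contact_force: [0.5, -0.5, 0.2]
opening: 1.002
finger_force: 0.0
```

Request:
send_rows:
  series:
    - [[1.15,-4.7,0,0,0,0,1],[1.15,-4.7,0,0,0,0,1],[1.15,-4.7,0,0,0,0,1],[1.15,-4.7,0,0,0,0,1],[1.15,-4.7,0,0,0,0,1],[-2,-4,0,0,0,0,1],[-2,-4,0,0,0,0,1],[-2,-4,0,0,0,0,1],[-2,-4,0,0,0,0,1],[-2,-4,0,0,0,0,1]]

```text
time: 2.48
eef_pos: [0.4614, -0.0254, 0.2309]
tcp_rot: [0.982, -0.188, -0.0, -0.0]
contact_force: [0.2, -0.5, 0.9]
opening: 0.997
finger_force: 0.0
```

Request:
send_rows:
  series:
    - [[-2,-4,0,0,0,0,1],[-2,-4,0,0,0,0,1],[-2,-4,0,0,0,0,1],[-2,-4,0,0,0,0,1],[0,0,5,0,0,0,1],[0,0,5,0,0,0,1],[0,0,2,0,0,0,1],[0,0,0,0,0,0,1]]

```text
time: 3.48
eef_pos: [0.4446, 0.1511, 0.109]
tcp_rot: [0.982, -0.187, -0.003, 0.001]
contact_force: [0.1, 0.5, -0.4]
opening: 1.0
finger_force: 0.0
```

```bash
cat > plan.py <<'E'
from h import *
from scipy.spatial.transform import Rotation as Ro
def pose():
    s=ctrl.get_state(); M=Ro.from_quat(s['tcp_rot']).as_matrix(); return s,np.r_[s['eef_pos'],np.arctan2(M[1,0],M[0,0])],np.arccos(min(1,-M[2,2]))
def plan(*wps):
    """wps (x,y,z m,psi): prints for each the turn needed first (rad about tool z), then shift in the turned tool axes (cm)"""
    s,p,tilt=pose(); print('at',p.round(4),'tilt',round(tilt,4),'t',round(s['time'],2),'open',round(s['opening'],3),'grip',round(s['finger_force'],1),'F',s['contact_force'].round(1))
    for w in wps:
        w=np.array(w,float); d=w-p; c,k=np.cos(w[3]),np.sin(w[3])
        print('turn %.3f then shift x %.2f y %.2f z %.2f cm'%(-d[3],100*(c*d[0]+k*d[1]),100*(k*d[0]-c*d[1]),-100*d[2])); p=w
E
python3 -c "
from plan import *
plan((.4436,.1517,.003,-.377))"
```

```text
at [ 0.4446  0.1511  0.109  -0.3771] tilt 0.0055 t 3.48 open 1.0 grip 0.0 F [ 0.1  0.5 -0.4]
turn -0.000 then shift x -0.11 y -0.02 z 10.60 cm
```

Request:
send_rows:
  series:
    - [[-0.1,0,4,0,0,0,1],[0,0,4,0,0,0,1],[0,0,2,0,0,0,1],[0,0,0.6,0,0,0,1],[0,0,0,0,0,0,1],[0,0,0,0,0,0,-1],[0,0,0,0,0,0,-1],[0,0,0,0,0,0,-1],[0,0,0,0,0,0,-1],[0,0,0,0,0,0,-1]]
  force: 40

```text
time: 4.72
eef_pos: [0.447, 0.1519, 0.0069]
tcp_rot: [0.982, -0.187, 0.001, -0.0]
contact_force: [-1.7, -0.5, 6.1]
opening: 0.689
finger_force: 44.9
```

Request:
send_rows:
  series:
    - [[0,0,0,0,0,0,-1],[0,0,0,0,0,0,-1],[0,0,-2,0,0,0,-1],[0,0,-3,0,0,0,-1],[0,0,-3,0,0,0,-1],[0,0,-2,0,0,0,-1],[0,0,0,0,0,0,-1]]

```text
time: 5.6
eef_pos: [0.4468, 0.1519, 0.107]
tcp_rot: [0.982, -0.187, 0.002, -0.001]
contact_force: [0.2, -0.5, -1.0]
opening: 0.694
finger_force: 44.1
```

```bash
python3 -c "
from plan import *
plan((.622,.246,.1,1.59),(.622,.246,.007,1.59))
T=cam('top');S=cam('side');cv2.imwrite('pics/a.png',np.hstack([T['img'][100:300,150:450],S['img'][150:350,180:480]])[:,:,::-1])"
```

```text
at [ 0.4468  0.1519  0.107  -0.3771] tilt 0.0042 t 5.6 open 0.694 grip 44.1 F [ 0.2 -0.5 -1. ]
turn -1.967 then shift x 9.07 y 17.70 z 0.70 cm
turn -0.000 then shift x 0.00 y 0.00 z 9.30 cm
```

View pics/a.png

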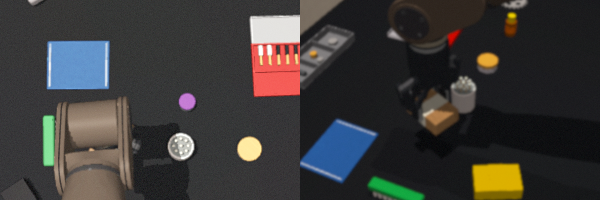

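Side crop: the carton is held level in the gripper at crop (440,115), with the mat and other things undisturbed.

Request:
send_rows:
  series:
    - [[0,0,0,0,0,-0.1,-1],[0,0,0,0,0,-0.187,-1],[0,0,0,0,0,-0.187,-1],[0,0,0,0,0,-0.187,-1],[0,0,0,0,0,-0.187,-1],[0,0,0,0,0,-0.187,-1],[0,0,0,0,0,-0.187,-1],[0,0,0,0,0,-0.187,-1],[0,0,0,0,0,-0.187,-1],[0,0,0,0,0,-0.187,-1]]

```text
time: 6.95
eef_pos: [0.4444, 0.1515, 0.1034]
tcp_rot: [0.761, 0.649, -0.001, -0.001]
contact_force: [0.6, -1.0, -1.8]
opening: 0.688
finger_force: 44.1
```

Request:
send_rows:
  series:
    - [[0,0,0,0,0,-0.184,-1],[1.1,2.2,0,0,0,0,-1],[1.6,3,0,0,0,0,-1],[1.6,3,0,0,0,0,-1],[1.6,3,0,0,0,0,-1],[1.6,3,0,0,0,0,-1],[1.1,2.2,0,0,0,0,-1],[0.7,1.2,0,0,0,0,-1],[0,0,4,0,0,0,-1],[0,0,0,0,0,0,-1]]

```text
time: 8.2
eef_pos: [0.6157, 0.247, 0.06]
tcp_rot: [0.7, 0.714, -0.005, -0.003]
contact_force: [-0.4, 0.4, -2.0]
opening: 0.693
finger_force: 44.0
```

```bash
python3 -c "
from plan import *
plan((.6218,.249,.0115,1.59))"
```

```text
at [0.6157 0.247  0.06   1.5897] tilt 0.0112 t 8.2 open 0.693 grip 44.0 F [-0.4  0.4 -2. ]
turn -0.000 then shift x 0.18 y 0.61 z 4.85 cm
```

Request:
send_rows:
  series:
    - [[0.2,0.6,0,0,0,0,-1],[0,0,1.5,0,0,0,-1],[0,0,1.5,0,0,0,-1],[0,0,1,0,0,0,-1],[0,0,0.4,0,0,0,-1],[0,0,0,0,0,0,-1],[0,0,0,0,0,0,-1]]

```text
time: 9.07
eef_pos: [0.6263, 0.2503, 0.0219]
tcp_rot: [0.7, 0.714, 0.0, 0.0]
contact_force: [0.6, -0.5, -0.7]
opening: 0.694
finger_force: 44.0
```

```bash
python3 -c "
from plan import *
plan((.6218,.249,.0115,1.59))"
```

```text
at [0.6263 0.2503 0.0219 1.5899] tilt 0.001 t 9.07 open 0.694 grip 44.0 F [ 0.6 -0.5 -0.7]
turn -0.000 then shift x -0.12 y -0.45 z 1.04 cm
```

Request:
send_rows:
  series:
    - [[-0.1,-0.4,0,0,0,0,-1],[0,0,0.4,0,0,0,-1],[0,0,0.4,0,0,0,-1],[0,0,0,0,0,0,-1],[0,0,0,0,0,0,-1],[0,0,0,0,0,0,-1]]

```text
time: 9.82
eef_pos: [0.622, 0.2491, 0.0135]
tcp_rot: [0.7, 0.714, 0.0, 0.0]
contact_force: [0.6, 0.6, -0.3]
opening: 0.698
finger_force: 44.0
```

```bash
python3 -c "
from plan import *
plan((.6218,.249,.0115,1.59))
S=cam('side');cv2.imwrite('pics/b.png',cv2.resize(S['img'][200:360,140:300],None,fx=3,fy=3)[:,:,::-1])"
```

```text
at [0.622  0.2491 0.0135 1.5898] tilt 0.0002 t 9.82 open 0.698 grip 44.0 F [ 0.6  0.6 -0.3]
turn -0.000 then shift x -0.01 y -0.02 z 0.20 cm
```

View pics/b.png

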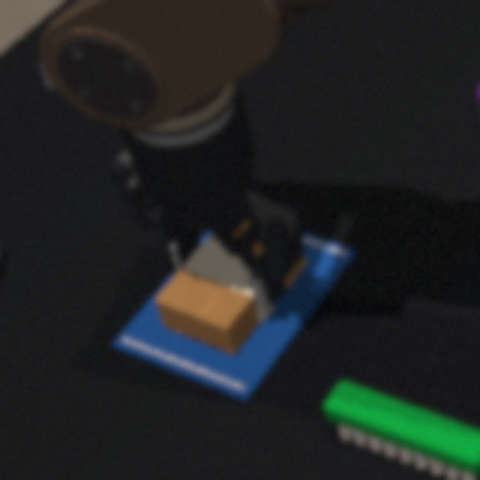

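The carton sits over the mat's middle, aligned, just above it. Setting down, releasing, rising.

Request:
send_rows:
  series:
    - [[0,0,0.2,0,0,0,-1],[0,0,0,0,0,0,-1],[0,0,0,0,0,0,0.5],[0,0,0,0,0,0,1],[0,0,0,0,0,0,1],[0,0,0,0,0,0,1],[0,0,-2,0,0,0,1],[0,0,-4,0,0,0,1],[0,0,-4,0,0,0,1],[0,0,-3,0,0,0,1]]

```text
time: 11.12
eef_pos: [0.6229, 0.2493, 0.1456]
tcp_rot: [0.7, 0.714, 0.002, 0.001]
contact_force: [-1.0, -0.4, 0.5]
opening: 1.002
finger_force: 0.0
```

```bash
python3 -c "
from plan import *
plan((.4398,-.1404,.144,1.59),(.4398,-.1404,.004,1.59))"
```

```text
at [0.6229 0.2493 0.1456 1.5899] tilt 0.0043 t 11.12 open 1.002 grip 0.0 F [-1.  -0.4  0.5]
turn -0.000 then shift x -38.61 y -19.06 z 0.16 cm
turn -0.000 then shift x 0.00 y 0.00 z 14.00 cm
```

Request:
send_rows:
  series:
    - [[-3,-1.5,0,0,0,0,1],[-4.4,-2.2,0,0,0,0,1],[-4.4,-2.2,0,0,0,0,1],[-4.4,-2.2,0,0,0,0,1],[-4.4,-2.2,0,0,0,0,1],[-4.4,-2.2,0,0,0,0,1],[-4.4,-2.2,0,0,0,0,1],[-4.4,-2.2,0,0,0,0,1],[-3.4,-1.6,0,0,0,0,1],[-1.4,-0.6,0,0,0,0,1]]

```text
time: 12.38
eef_pos: [0.438, -0.1421, 0.1428]
tcp_rot: [0.701, 0.713, 0.0, 0.001]
contact_force: [0.7, -0.0, 0.4]
opening: 1.0
finger_force: 0.0
```

Request:
send_rows:
  series:
    - [[0,0,4,0,0,0,1],[0,0,4,0,0,0,1],[0,0,2,0,0,0,1],[0,0,0,0,0,0,1],[0,0,0,0,0,0,1],[0,0,0,0,0,0,1]]

```text
time: 13.12
eef_pos: [0.4394, -0.141, 0.0429]
tcp_rot: [0.7, 0.714, 0.0, 0.002]
contact_force: [0.0, 0.0, -0.3]
opening: 0.998
finger_force: 0.0
```

```bash
python3 -c "
from plan import *
from m import *
plan((.4398,-.1404,.004,1.59))
S=cam('side');T=cam('top')
print(circ(S,mask(S,(8,120,120),(30,255,255),(345,195,390,225)),.024))
for n,c in('T',T),('S',S):
  print(n,rect(c,mask(c,(5,40,60),(40,255,255),(180,130,280,210) if n=='T' else (170,230,280,340)),.034))
save(T,'t2.png')"
```

```text
at [ 0.4394 -0.141   0.0429  1.5901] tilt 0.0031 t 13.12 open 0.998 grip 0.0 F [ 0.   0.  -0.3]
turn 0.000 then shift x 0.06 y 0.04 z 3.89 cm
(array([ 442.9, -120.9,   22.6]), array([ 442.7, -118.8]))
T (array([618.2, 214.3,  62.9,  32.9]), np.float64(0.017))
S (array([612.4, 285.3,  73. ,  51.5]), np.float64(0.172))
```

View pics/t2.png

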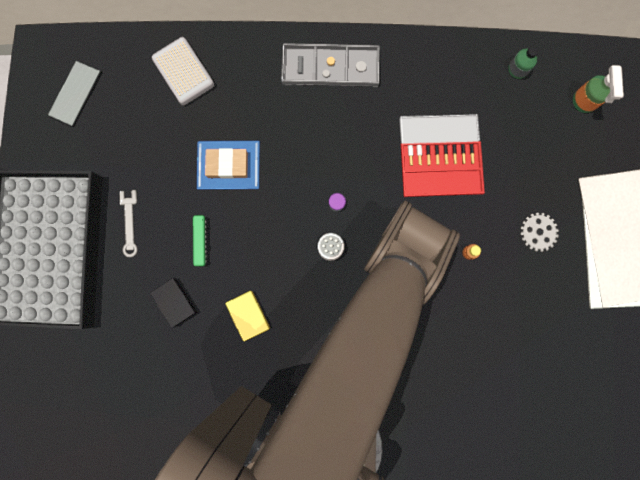

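Carton sits centred on the mat at (227,163), aligned. Now grasp the tin.

Request:
send_rows:
  series:
    - [[0,0,2,0,0,0,1],[0,0,1.5,0,0,0,1],[0,0,0.4,0,0,0,1],[0,0,0,0,0,0,1],[0,0,0,0,0,0,-1],[0,0,0,0,0,0,-1],[0,0,0,0,0,0,-1],[0,0,0,0,0,0,-1],[0,0,0,0,0,0,-1],[0,0,0,0,0,0,-1]]

```text
time: 14.48
eef_pos: [0.439, -0.1409, 0.0032]
tcp_rot: [0.7, 0.714, 0.0, 0.001]
contact_force: [0.3, 0.9, 5.9]
opening: 0.567
finger_force: 41.8
```

Request:
send_rows:
  series:
    - [[0,0,0,0,0,0,-1],[0,0,0,0,0,0,-1],[0,0,-2,0,0,0,-1],[0,0,-3,0,0,0,-1],[0,0,-4,0,0,0,-1],[0,0,-3,0,0,0,-1],[0,0,0,0,0,0,-1],[0,0,0,0,0,0,-1],[0,0,0,0,0,0,-1]]

```text
time: 15.6
eef_pos: [0.4369, -0.1398, 0.1203]
tcp_rot: [0.7, 0.714, -0.0, -0.002]
contact_force: [-0.4, 0.4, -0.3]
opening: 0.569
finger_force: 41.6
```

```bash
python3 -c "
from plan import *
from m import *
T=cam('top')
print(rect(T,mask(T,(0,0,90),(40,255,255),(200,143,256,187)),.034))
k=mask(T,(95,80,60),(125,255,255),(180,120,280,210));print(rect(T,k,.004))
plan((.622,.246,.125,1.59))"
```

```text
(array([617.6, 243.9,  92.4,  63. ]), np.float64(-1.555))
(array([621.5, 245.4, 144. , 112.8]), np.float64(-1.551))
at [ 0.4371 -0.1399  0.1205  1.5897] tilt 0.0036 t 15.65 open 0.571 grip 41.6 F [-0.6  0.3 -1.2]
turn -0.000 then shift x 38.23 y 19.22 z -0.45 cm
```

Request:
send_rows:
  series:
    - [[2.4,1.2,0,0,0,0,-1],[4,2,0,0,0,0,-1],[4.6,2.3,0,0,0,0,-1],[4.6,2.3,0,0,0,0,-1],[4.6,2.3,0,0,0,0,-1],[4.6,2.3,0,0,0,0,-1],[4.6,2.3,0,0,0,0,-1],[4,2,0,0,0,0,-1],[3,1.5,0,0,0,0,-1],[1.6,0.9,0,0,0,0,-1]]

```text
time: 16.9
eef_pos: [0.6217, 0.2444, 0.1206]
tcp_rot: [0.7, 0.714, -0.001, -0.001]
contact_force: [0.4, -0.8, -0.3]
opening: 0.565
finger_force: 41.6
```

Request:
send_rows:
  series:
    - [[0,0,3,0,0,0,-1],[0,0,2,0,0,0,-1],[0,0,1,0,0,0,-1],[0,0,0,0,0,0,-1],[0,0,0,0,0,0,-1],[0,0,0,0,0,0,-1],[0,0,0,0,0,0,-1]]

```text
time: 17.77
eef_pos: [0.6224, 0.2431, 0.0632]
tcp_rot: [0.7, 0.714, 0.001, 0.0]
contact_force: [0.2, 0.3, -0.4]
opening: 0.568
finger_force: 41.6
```

```bash
python3 -c "
from plan import *
plan((.621,.2461,.039,1.59))"
```

```text
at [0.6224 0.2431 0.0632 1.5898] tilt 0.0014 t 17.77 open 0.568 grip 41.6 F [ 0.2  0.3 -0.4]
turn -0.000 then shift x 0.30 y -0.13 z 2.42 cm
```

Request:
send_rows:
  series:
    - [[0.3,-0.1,0,0,0,0,-1],[0,0,1,0,0,0,-1],[0,0,0.8,0,0,0,-1],[0,0,0.4,0,0,0,-1],[0,0,0,0,0,0,-1],[0,0,0,0,0,0,-1],[0,0,0,0,0,0,-1],[0,0,0,0,0,0,-1]]

```text
time: 18.77
eef_pos: [0.6211, 0.2461, 0.0407]
tcp_rot: [0.7, 0.714, 0.0, 0.0]
contact_force: [0.1, -1.0, -1.2]
opening: 0.573
finger_force: 41.6
```

```bash
python3 -c "
from plan import *
plan((.621,.2461,.039,1.59))"
```

```text
at [0.6211 0.2461 0.0407 1.5898] tilt 0.0006 t 18.77 open 0.573 grip 41.6 F [ 0.1 -1.  -1.2]
turn -0.000 then shift x 0.00 y -0.01 z 0.17 cm
```

Request:
send_rows:
  series:
    - [[0,0,0.3,0,0,0,-1],[0,0,0,0,0,0,-1],[0,0,0,0,0,0,-1],[0,0,0,0,0,0,0.6],[0,0,0,0,0,0,1],[0,0,0,0,0,0,1],[0,0,0,0,0,0,1],[0,0,-2,0,0,0,1],[0,0,-4,0,0,0,1],[0,0,-5,0,0,0,1]]

```text
time: 20.02
eef_pos: [0.6204, 0.2459, 0.1488]
tcp_rot: [0.7, 0.714, -0.001, -0.0]
contact_force: [-0.1, 0.6, -0.9]
opening: 1.004
finger_force: 0.0
```

```bash
python3 -c "
from plan import *
plan((.437,-.2985,.15,1.59))"
```

```text
at [0.6204 0.2459 0.1488 1.5898] tilt 0.0012 t 20.02 open 1.004 grip 0.0 F [-0.1  0.6 -0.9]
turn -0.000 then shift x -54.08 y -19.38 z -0.12 cm
```

Request:
send_rows:
  series:
    - [[-3.1,-1.1,0,0,0,0,1],[-5,-1.8,0,0,0,0,1],[-5,-1.8,0,0,0,0,1],[-5,-1.8,0,0,0,0,1],[-5,-1.8,0,0,0,0,1],[-5,-1.8,0,0,0,0,1],[-5,-1.8,0,0,0,0,1],[-5,-1.8,0,0,0,0,1],[-5,-1.8,0,0,0,0,1],[-5,-1.8,0,0,0,0,1]]

```text
time: 21.28
eef_pos: [0.4568, -0.2401, 0.1493]
tcp_rot: [0.7, 0.714, 0.0, 0.002]
contact_force: [1.4, -0.4, -0.4]
opening: 1.003
finger_force: 0.0
```

Request:
send_rows:
  series:
    - [[-4,-1.4,0,0,0,0,1],[-2,-0.7,0,0,0,0,1],[0,0,2,0,0,0,1],[0,0,2,0,0,0,1],[0,0,2,0,0,0,1],[0,0,0,0,0,0,1],[0,0,0,0,0,0,1],[0,0,0,0,0,0,1]]

```text
time: 22.28
eef_pos: [0.438, -0.299, 0.0887]
tcp_rot: [0.7, 0.714, 0.0, 0.001]
contact_force: [0.8, -0.7, -0.1]
opening: 0.997
finger_force: 0.0
```

```bash
python3 -c "
from plan import *
from m import *
plan((.437,-.2985,.012,1.59))
T=cam('top')
print('tin',circ(T,mask(T,(8,60,90),(30,255,255),(200,135,256,187)),.058))
S=cam('side')
I=[cv2.resize(S['img'][200:300,160:290],None,fx=3,fy=3),cv2.resize(S['img'][130:230,330:460],None,fx=3,fy=3)]
cv2.imwrite('pics/c.png',np.hstack(I)[:,:,::-1])"
```

```text
at [ 0.438  -0.299   0.0887  1.5902] tilt 0.0024 t 22.27 open 0.997 grip 0.0 F [ 0.8 -0.7 -0.1]
turn 0.000 then shift x 0.05 y -0.10 z 7.67 cm
tin (array([612.2, 239.7,  52.7]), array([614. , 239.9]))
```

View pics/c.png

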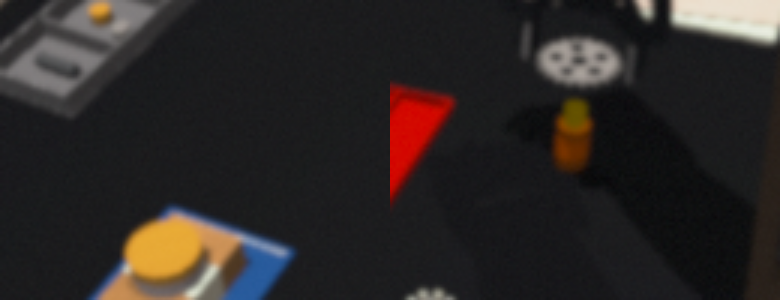

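The tin sits flat on the carton, and the fingers straddle the bottle (crop 572,140). Descend and grip.

Request:
send_rows:
  series:
    - [[0,0,2,0,0,0,1],[0,0,3,0,0,0,1],[0,0,2,0,0,0,1],[0,0,0.7,0,0,0,1],[0,0,0,0,0,0,1],[0,0,0,0,0,0,-1],[0,0,0,0,0,0,-1],[0,0,0,0,0,0,-1],[0,0,0,0,0,0,-1],[0,0,0,0,0,0,-1]]
  force: 30

```text
time: 23.62
eef_pos: [0.4375, -0.2989, 0.011]
tcp_rot: [0.7, 0.714, -0.0, 0.0]
contact_force: [-0.0, 0.3, 4.1]
opening: 0.343
finger_force: 29.7
```

Request:
send_rows:
  series:
    - [[0,0,0,0,0,0,-1],[0,0,0,0,0,0,-1],[0,0,0,0,0,0,-1],[0,0,0,0,0,0,-1]]

```text
time: 24.12
eef_pos: [0.4376, -0.2989, 0.011]
tcp_rot: [0.7, 0.714, -0.0, 0.0]
contact_force: [-0.5, 0.2, 5.6]
opening: 0.341
finger_force: 29.8
```

```bash
python3 -c "
from plan import *
from m import *
plan((.437,-.2985,.012,1.59))
T=cam('top')
h=cv2.cvtColor(T['img'],cv2.COLOR_RGB2HSV); print(h[160,205:252:3].tolist())
"
```

```text
at [ 0.4376 -0.2989  0.011   1.5899] tilt 0.0009 t 24.12 open 0.341 grip 29.8 F [-0.5  0.2  5.6]
turn -0.000 then shift x 0.04 y -0.05 z -0.10 cm
[[168, 23, 185], [16, 92, 228], [19, 99, 249], [21, 100, 255], [21, 103, 255], [22, 98, 255], [21, 102, 255], [21, 100, 255], [22, 101, 255], [22, 97, 255], [18, 96, 148], [16, 103, 191], [17, 87, 239], [16, 87, 242], [162, 35, 94], [107, 138, 164]]
```

Request:
send_rows:
  series:
    - [[0,0,-1,0,0,0,-1],[0,0,-3,0,0,0,-1],[0,0,-4,0,0,0,-1],[0,0,-4,0,0,0,-1],[0,0,-2,0,0,0,-1],[0,0,0,0,0,0,-1],[0,0,0,0,0,0,-1],[0,0,0,0,0,0,-1]]

```text
time: 25.18
eef_pos: [0.4364, -0.2978, 0.1485]
tcp_rot: [0.7, 0.714, 0.0, -0.002]
contact_force: [-0.4, -0.1, -1.0]
opening: 0.341
finger_force: 29.7
```

```bash
python3 -c "
from plan import *
from m import *
plan((.621,.246,.15,1.59))
T=cam('top')
print('tin',circ(T,mask(T,(19,80,220),(30,255,255),(200,135,256,187)),.058))
print(rect(T,mask(T,(0,0,90),(40,255,255),(200,143,256,187)),.034))
"
```

```text
at [ 0.4364 -0.2978  0.1485  1.5897] tilt 0.0033 t 25.18 open 0.341 grip 29.7 F [-0.4 -0.1 -1. ]
turn -0.000 then shift x 54.01 y 19.50 z -0.15 cm
tin (array([619.4, 247.6,  25.5]), array([619.1, 247.7]))
(array([618.8, 244. ,  92.5,  65.2]), np.float64(-1.553))
```

Request:
send_rows:
  series:
    - [[2.5,0.9,0,0,0,0,-1],[4.2,1.5,0,0,0,0,-1],[5,1.8,0,0,0,0,-1],[5,1.8,0,0,0,0,-1],[5,1.8,0,0,0,0,-1],[5,1.8,0,0,0,0,-1],[5,1.8,0,0,0,0,-1],[5,1.8,0,0,0,0,-1],[5,1.8,0,0,0,0,-1],[5,1.8,0,0,0,0,-1]]

```text
time: 26.48
eef_pos: [0.5963, 0.1732, 0.1492]
tcp_rot: [0.7, 0.714, -0.001, -0.0]
contact_force: [0.2, -0.9, -0.6]
opening: 0.341
finger_force: 29.7
```

Request:
send_rows:
  series:
    - [[4.2,1.5,0,0,0,0,-1],[2.2,0.7,0,0,0,0,-1],[1,0.3,0,0,0,0,-1],[0,0,2,0,0,0,-1],[0,0,2,0,0,0,-1],[0,0,1,0,0,0,-1],[0,0,0,0,0,0,-1],[0,0,0,0,0,0,-1],[0,0,0,0,0,0,-1],[0,0,0,0,0,0,-1]]

```text
time: 27.72
eef_pos: [0.6203, 0.2461, 0.1011]
tcp_rot: [0.7, 0.714, 0.001, 0.0]
contact_force: [-0.6, 0.5, -0.0]
opening: 0.346
finger_force: 29.8
```

```bash
python3 -c "
from plan import *
from m import *
plan((.6197,.2473,.07,1.59))
S=cam('side')
cv2.imwrite('pics/d.png',cv2.resize(S['img'][200:330,150:290],None,fx=3,fy=3)[:,:,::-1])
"
```

```text
at [0.6203 0.2461 0.1011 1.5899] tilt 0.0013 t 27.73 open 0.346 grip 29.8 F [-0.6  0.5 -0. ]
turn -0.000 then shift x 0.12 y -0.06 z 3.11 cm
```

View pics/d.png

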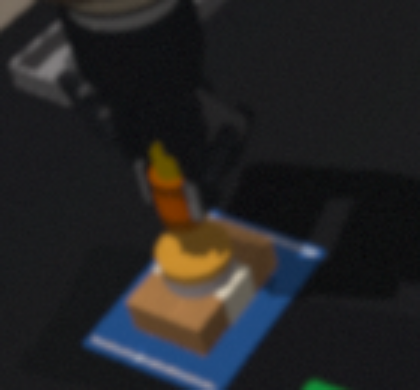

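The bottle hangs upright over the tin; its axis extends down to the tin's centre (crop ~193,248). Lowering.

Request:
send_rows:
  series:
    - [[0.1,0,0.5,0,0,0,-1],[0,0,1,0,0,0,-1],[0,0,1,0,0,0,-1],[0,0,0.4,0,0,0,-1],[0,0,0,0,0,0,-1],[0,0,0,0,0,0,-1],[0,0,0,0,0,0,-1],[0,0,0,0,0,0,-1]]

```text
time: 28.78
eef_pos: [0.6201, 0.2471, 0.0717]
tcp_rot: [0.7, 0.714, 0.0, 0.0]
contact_force: [-0.5, -0.6, -1.2]
opening: 0.344
finger_force: 29.8
```

```bash
python3 -c "
from plan import *
plan((.6197,.2473,.0695,1.59))"
```

```text
at [0.6201 0.2471 0.0717 1.5899] tilt 0.0007 t 28.77 open 0.344 grip 29.8 F [-0.5 -0.6 -1.2]
turn -0.000 then shift x 0.02 y -0.04 z 0.22 cm
```

Request:
send_rows:
  series:
    - [[0,0,0.25,0,0,0,-1],[0,0,0,0,0,0,-1],[0,0,0,0,0,0,-1],[0,0,0,0,0,0,-0.1],[0,0,0,0,0,0,0.3],[0,0,0,0,0,0,1],[0,0,0,0,0,0,1],[0,0,0,0,0,0,1],[0,0,0,0,0,0,1]]

```text
time: 29.9
eef_pos: [0.6199, 0.247, 0.0688]
tcp_rot: [0.7, 0.714, 0.0, -0.0]
contact_force: [-0.2, 0.4, -0.9]
opening: 1.001
finger_force: 0.0
```

Request:
send_rows:
  series:
    - [[0,0,-1,0,0,0,1],[0,0,-3,0,0,0,1],[0,0,-4,0,0,0,1],[0,0,-4,0,0,0,1],[0,0,-2,0,0,0,1],[0,0,0,0,0,0,1]]

```text
time: 30.65
eef_pos: [0.6208, 0.2473, 0.2111]
tcp_rot: [0.7, 0.714, 0.002, 0.001]
contact_force: [0.3, -0.8, -0.4]
opening: 0.996
finger_force: 0.0
```

```bash
python3 -c "
from plan import *
plan((.4465,.2976,.12,.072))"
```

```text
at [0.6208 0.2473 0.2111 1.5898] tilt 0.0041 t 30.65 open 0.996 grip 0.0 F [ 0.3 -0.8 -0.4]
turn 1.518 then shift x -17.02 y -6.27 z 9.11 cm
```

Request:
send_rows:
  series:
    - [[0.5,-1.7,0,0,0,0,1],[1,-3.2,0,0,0,0,1],[1.3,-4.2,0,0,0,0,1],[1.3,-4.2,0,0,0,0,1],[0.8,-2.7,0,0,0,0,1],[0.4,-1.3,0,0,0,0,1],[0,0,0,0,0,0.15,1],[0,0,0,0,0,0.171,1],[0,0,0,0,0,0.171,1],[0,0,0,0,0,0.171,1]]

```text
time: 31.9
eef_pos: [0.4454, 0.2964, 0.2074]
tcp_rot: [0.896, 0.444, -0.001, -0.0]
contact_force: [0.4, -0.1, 0.9]
opening: 0.999
finger_force: 0.0
```

Request:
send_rows:
  series:
    - [[0,0,2,0,0,0.171,1],[0,0,4,0,0,0.171,1],[0,0,4,0,0,0.171,1],[0,0,3,0,0,0.171,1],[0,0,1,0,0,0.171,1],[0,0,0,0,0,0,1],[0,0,0,0,0,0,1],[0,0,0,0,0,0,1]]

```text
time: 32.9
eef_pos: [0.4465, 0.2969, 0.0697]
tcp_rot: [0.999, 0.037, 0.001, -0.0]
contact_force: [-0.4, 0.1, -0.4]
opening: 1.004
finger_force: 0.0
```

```bash
python3 -c "
from plan import *
from m import *
plan((.4465,.2976,.012,.072))
T=cam('top')
print('brush',rect(T,mask(T,(50,80,50),(80,255,255),(180,200,220,280)),.034))
S=cam('side')
cv2.imwrite('pics/e.png',cv2.resize(S['img'][190:370,150:330],None,fx=3,fy=3)[:,:,::-1])
"
```

```text
at [0.4465 0.2969 0.0697 0.073 ] tilt 0.0016 t 32.9 open 1.004 grip 0.0 F [-0.4  0.1 -0.4]
turn 0.001 then shift x 0.01 y -0.07 z 5.77 cm
brush (array([490.1, 292.9,  22.2,  13.2]), np.float64(0.046))
```

View pics/e.png

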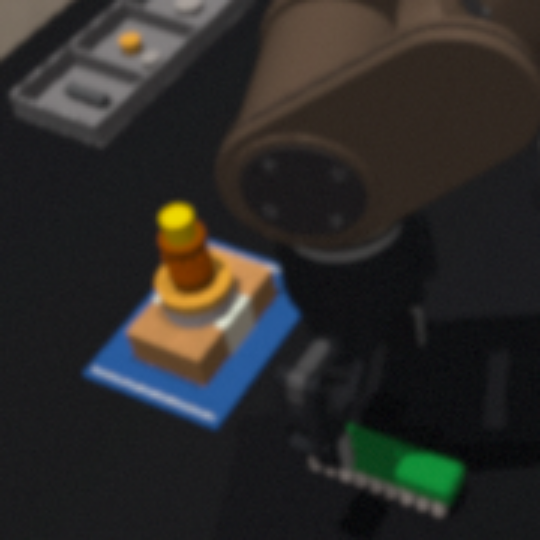

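The stack is complete and centred (bottle at crop (185,245)). The gripper is lined up over the brush.

Request:
send_rows:
  series:
    - [[0,0,2,0,0,0,1],[0,0,2.5,0,0,0,1],[0,0,1.1,0,0,0,1],[0,0,0.2,0,0,0,1],[0,0,0,0,0,0,1],[0,0,0,0,0,0,-1],[0,0,0,0,0,0,-1],[0,0,0,0,0,0,-1],[0,0,0,0,0,0,-1],[0,0,0,0,0,0,-1]]
  force: 40

```text
time: 34.25
eef_pos: [0.4463, 0.2969, 0.0112]
tcp_rot: [0.999, 0.036, 0.0, -0.0]
contact_force: [-0.5, 0.2, 3.0]
opening: 0.273
finger_force: 40.2
```

Request:
send_rows:
  series:
    - [[0,0,0,0,0,0,-1],[0,0,0,0,0,0,-1],[0,0,0,0,0,0,-1],[0,0,0,0,0,0,-1]]

```text
time: 34.75
eef_pos: [0.4463, 0.2969, 0.0112]
tcp_rot: [0.999, 0.036, 0.0, -0.0]
contact_force: [-1.1, 0.5, 4.8]
opening: 0.27
finger_force: 40.6
```

Request:
send_rows:
  series:
    - [[0,0,-1,0,0,0,-1],[0,0,-3,0,0,0,-1],[0,0,-4,0,0,0,-1],[0,0,-4,0,0,0,-1],[0,0,-3,0,0,0,-1],[0,0,0,0,0,0,-1],[0,0,0,0,0,0,-1]]

```text
time: 35.62
eef_pos: [0.4448, 0.2963, 0.1592]
tcp_rot: [0.999, 0.036, -0.001, 0.0]
contact_force: [0.1, 0.2, -1.1]
opening: 0.271
finger_force: 39.9
```

```bash
python3 -c "
from plan import *
plan((.5914,-.2395,.16,.072),(.5914,-.2395,.016,1.635))"
```

```text
at [0.4448 0.2963 0.1592 0.0718] tilt 0.0029 t 35.62 open 0.271 grip 39.9 F [ 0.1  0.2 -1.1]
turn -0.000 then shift x 10.77 y 54.49 z -0.08 cm
turn -1.563 then shift x 0.00 y 0.00 z 14.40 cm
```

Request:
send_rows:
  series:
    - [[0.5,2.5,0,0,0,0,-1],[0.8,4,0,0,0,0,-1],[1,5,0,0,0,0,-1],[1,5,0,0,0,0,-1],[1,5,0,0,0,0,-1],[1,5,0,0,0,0,-1],[1,5,0,0,0,0,-1],[1,5,0,0,0,0,-1],[1,5,0,0,0,0,-1],[1,5,0,0,0,0,-1]]

```text
time: 36.88
eef_pos: [0.5709, -0.1615, 0.1578]
tcp_rot: [0.999, 0.036, -0.002, -0.001]
contact_force: [1.5, 0.6, -0.2]
opening: 0.273
finger_force: 39.9
```

Request:
send_rows:
  series:
    - [[0.8,4.2,0,0,0,0,-1],[0.5,2.5,0,0,0,0,-1],[0.2,1.3,0,0,0,0,-1],[0,0,0,0,0,-0.1,-1],[0,0,0,0,0,-0.16,-1],[0,0,0,0,0,-0.185,-1],[0,0,0,0,0,-0.185,-1],[0,0,0,0,0,-0.185,-1],[0,0,0,0,0,-0.185,-1],[0,0,0,0,0,-0.185,-1]]

```text
time: 38.12
eef_pos: [0.5924, -0.2375, 0.1602]
tcp_rot: [0.807, 0.591, -0.0, -0.001]
contact_force: [0.3, 0.2, -1.1]
opening: 0.273
finger_force: 39.9
```

Request:
send_rows:
  series:
    - [[0,0,2,0,0,-0.185,-1],[0,0,3,0,0,-0.12,-1],[0,0,3,0,0,-0.073,-1],[0,0,1,0,0,0,-1],[0,0,0,0,0,0,-1],[0,0,0,0,0,0,-1],[0,0,0,0,0,0,-1],[0,0,0,0,0,0,-1]]

```text
time: 39.12
eef_pos: [0.5932, -0.2394, 0.0718]
tcp_rot: [0.684, 0.729, 0.0, 0.001]
contact_force: [-0.2, -0.3, -0.2]
opening: 0.271
finger_force: 39.9
```

```bash
python3 -c "
from plan import *
plan((.5914,-.2395,.017,1.635))
T=cam('top');S=cam('side')
I=[cv2.resize(T['img'][90:230,370:520],(450,420)),cv2.resize(S['img'][130:240,240:385],(340,258))]
c=np.zeros((420,790,3),np.uint8);c[:,:450]=I[0];c[:258,450:]=I[1]
cv2.imwrite('pics/f.png',c[:,:,::-1])"
```

```text
at [ 0.5932 -0.2394  0.0718  1.6345] tilt 0.0016 t 39.12 open 0.271 grip 39.9 F [-0.2 -0.3 -0.2]
turn -0.000 then shift x 0.01 y -0.18 z 5.48 cm
```

View pics/f.png

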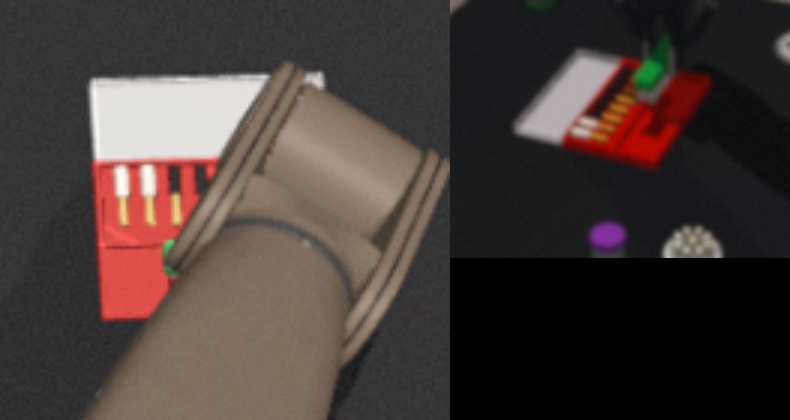

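The brush is held above the kit, parallel to the channel (side crop). Lower it.

Request:
send_rows:
  series:
    - [[0,-0.2,1,0,0,0,-1],[0,0,1.5,0,0,0,-1],[0,0,1.5,0,0,0,-1],[0,0,0.8,0,0,0,-1],[0,0,0,0,0,0,-1],[0,0,0,0,0,0,-1],[0,0,0,0,0,0,-1],[0,0,0,0,0,0,-1]]

```text
time: 40.22
eef_pos: [0.5911, -0.2394, 0.0234]
tcp_rot: [0.684, 0.729, 0.0, 0.001]
contact_force: [0.5, 0.3, 0.2]
opening: 0.272
finger_force: 39.9
```

```bash
python3 -c "
from plan import *
plan((.5914,-.2395,.0157,1.635))"
```

```text
at [ 0.5911 -0.2394  0.0234  1.6348] tilt 0.001 t 40.23 open 0.272 grip 39.9 F [0.5 0.3 0.2]
turn -0.000 then shift x -0.01 y 0.03 z 0.77 cm
```

Request:
send_rows:
  series:
    - [[0,0,0.4,0,0,0,-1],[0,0,0.3,0,0,0,-1],[0,0,0,0,0,0,-1],[0,0,0,0,0,0,-1],[0,0,0,0,0,0,-1],[0,0,0,0,0,0,-1]]

```text
time: 40.98
eef_pos: [0.5907, -0.2392, 0.0158]
tcp_rot: [0.684, 0.729, -0.0, -0.0]
contact_force: [-0.2, 0.3, -0.4]
opening: 0.269
finger_force: 39.9
```

Request:
send_rows:
  series:
    - [[0,0,0,0,0,0,-0.2],[0,0,0,0,0,0,-0.2],[0,0,0,0,0,0,-0.2],[0,0,-1,0,0,0,-0.2],[0,0,-3,0,0,0,-0.2],[0,0,-4,0,0,0,1],[0,0,-4,0,0,0,1],[0,0,-2,0,0,0,1]]

```text
time: 41.98
eef_pos: [0.592, -0.24, 0.1596]
tcp_rot: [0.684, 0.729, 0.001, 0.003]
contact_force: [0.6, -0.3, -0.1]
opening: 0.993
finger_force: 0.0
```

```bash
python3 -c "
from plan import *
plan((.4395,.0108,.15,1.635))"
```

```text
at [ 0.592  -0.24    0.1596  1.6348] tilt 0.0053 t 41.98 open 0.993 grip 0.0 F [ 0.6 -0.3 -0.1]
turn -0.000 then shift x 26.00 y -13.61 z 0.96 cm
```

Request:
send_rows:
  series:
    - [[2,-1,0,0,0,0,1],[4,-2.1,0,0,0,0,1],[4.5,-2.4,0,0,0,0,1],[4.5,-2.4,0,0,0,0,1],[4.5,-2.4,0,0,0,0,1],[3.5,-1.8,0,0,0,0,1],[2,-1,0,0,0,0,1],[1,-0.5,0,0,0,0,1],[0,0,0,0,0,0,1],[0,0,0,0,0,0,1]]

```text
time: 43.22
eef_pos: [0.4391, 0.0108, 0.156]
tcp_rot: [0.684, 0.729, 0.0, 0.0]
contact_force: [0.1, -0.7, -0.3]
opening: 1.001
finger_force: 0.0
```

Request:
send_rows:
  series:
    - [[0,0,2,0,0,0,1],[0,0,3,0,0,0,1],[0,0,1,0,0,0,1],[0,0,0,0,0,0,1],[0,0,0,0,0,0,1],[0,0,0,0,0,0,1],[0,0,0,0,0,0,1]]

```text
time: 44.1
eef_pos: [0.4389, 0.0114, 0.0966]
tcp_rot: [0.684, 0.729, 0.0, 0.001]
contact_force: [0.8, 0.3, -0.2]
opening: 1.002
finger_force: 0.0
```

```bash
python3 -c "
from plan import *
from m import *
plan((.4395,.0108,.02,1.635))
T=cam('top')
print('brush',rect(T,mask(T,(50,80,50),(80,255,255),(400,170,490,200)),.038))
save(T,'t3.png')"
```

```text
at [0.4389 0.0114 0.0966 1.6348] tilt 0.0015 t 44.1 open 1.002 grip 0.0 F [ 0.8  0.3 -0.2]
turn -0.000 then shift x -0.07 y 0.06 z 7.66 cm
brush (array([ 587.7, -236.1,  108.7,   22.3]), np.float64(-1.542))
```

View pics/t3.png

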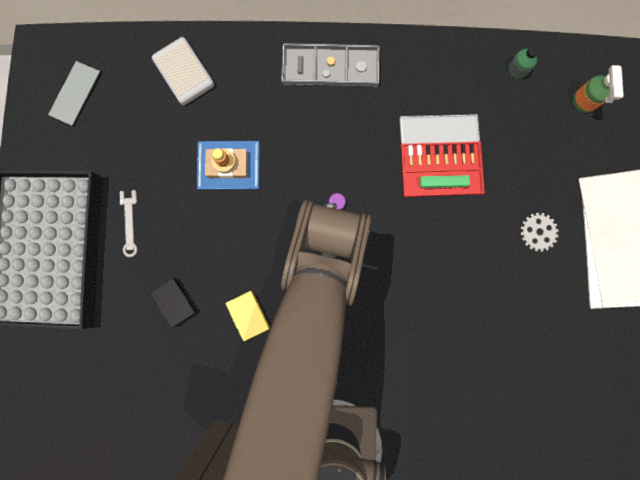

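Brush lies in the channel at (445,181), stack upright at (228,163), the rest unmoved. Now the pot.

Request:
send_rows:
  series:
    - [[-0.1,0.1,2,0,0,0,1],[0,0,3,0,0,0,1],[0,0,2,0,0,0,1],[0,0,0.7,0,0,0,1],[0,0,0,0,0,0,1],[0,0,0,0,0,0,-1],[0,0,0,0,0,0,-1],[0,0,0,0,0,0,-1],[0,0,0,0,0,0,-1],[0,0,0,0,0,0,-1]]

```text
time: 45.4
eef_pos: [0.4405, 0.0104, 0.02]
tcp_rot: [0.684, 0.729, 0.001, 0.001]
contact_force: [0.5, -0.3, 5.9]
opening: 0.617
finger_force: 42.3
```

Request:
send_rows:
  series:
    - [[0,0,0,0,0,0,-1],[0,0,0,0,0,0,-1],[0,0,0,0,0,0,-1]]

```text
time: 45.78
eef_pos: [0.4405, 0.0104, 0.02]
tcp_rot: [0.684, 0.729, 0.001, 0.001]
contact_force: [-0.6, 0.3, 6.3]
opening: 0.625
finger_force: 42.3
```

Request:
send_rows:
  series:
    - [[0,0,-1,0,0,0,-1],[0,0,-3,0,0,0,-1],[0,0,-3,0,0,0,-1],[0,0,-2,0,0,0,-1],[0,0,0,0,0,0,-1],[0,0,0,0,0,0,-1],[0,0,0,0,0,0,-1]]

```text
time: 46.65
eef_pos: [0.4384, 0.0108, 0.1075]
tcp_rot: [0.684, 0.729, -0.001, -0.001]
contact_force: [0.3, -0.6, -1.6]
opening: 0.622
finger_force: 42.2
```

```bash
python3 -c "
from plan import *
plan((.6135,-.1008,.11,1.635))"
```

```text
at [0.4384 0.0108 0.1075 1.6347] tilt 0.0028 t 46.65 open 0.622 grip 42.2 F [ 0.3 -0.6 -1.6]
turn -0.000 then shift x -12.26 y 16.76 z -0.25 cm
```

Request:
send_rows:
  series:
    - [[-1,1.4,0,0,0,0,-1],[-2,2.7,0,0,0,0,-1],[-2.6,3.6,0,0,0,0,-1],[-2.6,3.6,0,0,0,0,-1],[-2.2,3,0,0,0,0,-1],[-1.3,1.8,0,0,0,0,-1],[-0.6,0.7,0,0,0,0,-1],[0,0,2,0,0,0,-1],[0,0,2,0,0,0,-1],[0,0,0,0,0,0,-1]]

```text
time: 47.9
eef_pos: [0.6118, -0.1, 0.0648]
tcp_rot: [0.684, 0.73, -0.002, -0.003]
contact_force: [-0.5, 0.5, -1.2]
opening: 0.622
finger_force: 42.2
```

Request:
send_rows:
  series:
    - [[0,0,1,0,0,0,-1],[0,0,1,0,0,0,-1],[0,0,0,0,0,0,-1],[0,0,0,0,0,0,-1],[0,0,0,0,0,0,-1],[0,0,0,0,0,0,-1]]

```text
time: 48.65
eef_pos: [0.6152, -0.1015, 0.0493]
tcp_rot: [0.684, 0.729, 0.0, 0.0]
contact_force: [0.3, 0.9, -0.7]
opening: 0.618
finger_force: 42.2
```

```bash
python3 -c "
from plan import *
plan((.6135,-.1008,.021,1.635))"
```

```text
at [ 0.6152 -0.1015  0.0493  1.6348] tilt 0.0008 t 48.65 open 0.618 grip 42.2 F [ 0.3  0.9 -0.7]
turn -0.000 then shift x 0.08 y -0.17 z 2.83 cm
```

Request:
send_rows:
  series:
    - [[0.1,-0.2,0.6,0,0,0,-1],[0,0,1,0,0,0,-1],[0,0,0.7,0,0,0,-1],[0,0,0.3,0,0,0,-1],[0,0,0,0,0,0,-1],[0,0,0,0,0,0,-1],[0,0,0,0,0,0,-1],[0,0,0,0,0,0,-1]]

```text
time: 49.65
eef_pos: [0.6131, -0.1006, 0.0231]
tcp_rot: [0.684, 0.729, 0.0, 0.0]
contact_force: [0.2, 0.1, -0.8]
opening: 0.621
finger_force: 42.2
```

```bash
python3 -c "
from plan import *
plan((.6135,-.1008,.0205,1.635))"
```

```text
at [ 0.6131 -0.1006  0.0231  1.6348] tilt 0.0005 t 49.65 open 0.621 grip 42.2 F [ 0.2  0.1 -0.8]
turn -0.000 then shift x -0.02 y 0.04 z 0.26 cm
```

Request:
send_rows:
  series:
    - [[0,0,0.3,0,0,0,-1],[0,0,0,0,0,0,-1],[0,0,0,0,0,0,-1],[0,0,0,0,0,0,0.6],[0,0,0,0,0,0,1],[0,0,0,0,0,0,1],[0,0,0,0,0,0,1],[0,0,-1.5,0,0,0,1],[0,0,-4,0,0,0,1],[0,0,-5,0,0,0,1]]

```text
time: 50.9
eef_pos: [0.6122, -0.1003, 0.1258]
tcp_rot: [0.684, 0.729, -0.0, -0.001]
contact_force: [0.6, -0.0, -0.0]
opening: 0.998
finger_force: 0.0
```

Request:
send_rows:
  series:
    - [[0,0,-5,0,0,0,1],[0,-3,0,0,0,0,1],[0,-4,0,0,0,0,1],[0,-4,0,0,0,0,1],[0,-3,0,0,0,0,1],[0,0,0,0,0,0,1],[0,0,0,0,0,0,1],[0,0,0,0,0,0,1]]

```text
time: 51.9
eef_pos: [0.4742, -0.1097, 0.1754]
tcp_rot: [0.684, 0.729, 0.0, 0.0]
contact_force: [-0.8, -0.4, -0.6]
opening: 0.998
finger_force: 0.0
```

```bash
python3 -c "
from plan import *
from m import *
plan()
T=cam('top');S=cam('side')
print('pot',circ(T,mask(T,(0,0,90),(180,80,255),(340,120,398,205)),.055))
print('brush',rect(T,mask(T,(50,80,50),(80,255,255),(400,170,490,200)),.038))
print('jar',circ(T,mask(T,(130,80,50),(160,255,255),(320,180,355,220)),.03))
c=np.zeros((480,800,3),np.uint8);c[:320,:400]=T['img'][90:250,190:590].repeat(2,0)[:, :400] if 0 else cv2.resize(T['img'][70:326,190:510],(400,320));c[:400,400:]=cv2.resize(S['img'][80:400,150:470],(400,400))
cv2.imwrite('pics/g.png',c[:400,:,::-1])"
```

```text
at [ 0.4742 -0.1097  0.1754  1.6351] tilt 0.0011 t 51.9 open 0.998 grip 0.0 F [-0.8 -0.4 -0.6]
pot (array([ 582.1, -101.8,   58. ]), array([ 584.7, -103.1]))
brush (array([ 587.7, -236.3,  108.4,   22.3]), np.float64(-1.542))
jar (array([539.1,  -1.3,  19.3]), array([538.9,  -1.3]))
```

View pics/g.png

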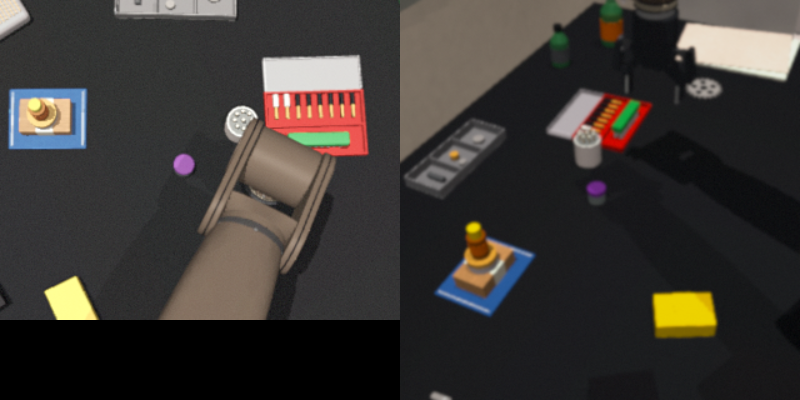

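Request:
send_rows:
  series:
    - [[-3,0,0,0,0,0,1],[-4,0,0,0,0,0,1],[-4,0,0,0,0,0,1],[-4,0,0,0,0,0,1],[-3,0,0,0,0,0,1],[0,0,0,0,0,0,1],[0,0,0,0,0,0,1],[0,0,0,0,0,0,1],[0,0,0,0,0,0,1]]

```text
time: 53.12
eef_pos: [0.4848, -0.2882, 0.1749]
tcp_rot: [0.684, 0.73, 0.0, -0.0]
contact_force: [0.1, 0.5, -0.5]
opening: 0.999
finger_force: 0.0
```

```bash
python3 -c "
from plan import *
from m import *
plan()
T=cam('top');S=cam('side')
r,_=circ(T,mask(T,(0,0,110),(180,80,255),(340,120,400,205)),.055); print('pot',r)
p=r[:2]/1000-[.6223,-.2375]; a=.064; print('pot kit frame',np.cos(a)*p[0]+np.sin(a)*p[1],-np.sin(a)*p[0]+np.cos(a)*p[1])
print('cap T',circ(T,mask(T,(25,120,90),(35,255,255),(200,135,256,187)),.12))
print('cap S',circ(S,mask(S,(25,150,120),(35,255,255),(190,240,240,290)),.12))
print('tin S',circ(S,mask(S,(19,120,150),(24,255,255),(180,250,260,320)),.058))"
```

```text
at [ 0.4848 -0.2882  0.1749  1.636 ] tilt 0.0001 t 53.12 open 0.999 grip 0.0 F [ 0.1  0.5 -0.5]
pot [607.5 -96.9  33.3]
pot kit frame -0.0057774415943258415 0.1412587029836539
cap T (array([614.4, 243.6,   8.7]), array([611.8, 240.9]))
cap S (array([618.8, 253.5,  13.2]), array([618.1, 252.2]))
tin S (array([618.3, 253.5,  24.8]), array([608.5, 259.9]))
```

```bash
python3 -c "
from plant import ctrl
print(ctrl.sign_off())"
```

```text
the job is handed in; nothing more can be done
None
```

The cleaning station is set out and handed in at about 53 s of the 136 s allowed: carton, tin and bottle are stacked on the mat, the brush is in the kit's front channel, and the pot stands about 2 cm from the kit. Final pictures showed each within tolerance and the jar, sprocket and wrench undisturbed, but sign-off returned no verdict.

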